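Bracket out of the die, safety cap off the marking dye

ROBOT

A 6-joint arm with a two-finger parallel gripper is mounted at the origin on the work surface. World frame = base frame: x ahead of the robot, y to its left, z up, the work surface at z = 0. Lengths are in m, angles in rad, forces in N, time in s.
With the tool pointing down it reaches from about 0.35 to 0.775 m from the base axis. Payload 5.5 kg.
Tool frame: the origin (TCP) lies midway between the tips of the shut fingers; the grasp point (between the pads) lies 19 mm behind it; z points along the fingers, y is the line along which they close (so a half turn about z gives the same grasp; the last joint's range is limited). The gripper opens to 85 mm and grips with 20 to 120 N. Pads are 22 mm wide; open, the fingers measure 114 mm over their backs; the gripper's body (76 mm by 85 mm) begins 54 mm behind the grasp point. The pads swing forward as they close: fully open they stand 13 mm farther back than shut.
Start: joints at [-1.467, 0.313, 0.046, 1.304, 0, 1.431], TCP at [0.139, -0.558, 0.231] pointing down, gripper open.
Joint ranges: [-2.76, 2.76], [-0.86, 1.69], [-1.03, 1.26], [-2.2, 2.34], [-1.47, 1.5], [-3.14, 3.14]. Speed limits (rad/s): [2.57, 2.57, 3.14, 3.14, 3.14, 3.14].

INTERFACE

Orientations are given as a unit quaternion [w, x, y, z].
In Python, from workcell import env gives the robot as it stands. The module is installed in compiled form; this text tells all that it offers.
- The arm moves only by the tool servo_tool, never from a script. Its argument "increments" is a list of rows, each an object of numbers: "grip": the closure, from 0 (fully open) to 1 (shut); "x", "y", "z": the shift along the tool's x, y, z in mm; "roll": the turn about the tool's z in degrees. In form: [{"grip": .., "x": .., "y": .., "z": .., "roll": ..}, ...]. A call has 1 to 5 rows; each row shifts and turns the commanded pose from where the row before left it, along the tool's axes as they then stand; what a row does not reach is not made up. A row lasts 1/12 s, in which the tool goes at most 41.7 mm and 7.16 degrees, less where a joint would pass 70% of its speed; a pose out of reach is approached as far as the arm can. A call is refused whole if a number of a shift passes 41.7 or a number of a turn 7.16, either way. A call with a gripper value outside its range is refused whole. The fingers move at their own pace and stop on an object; "grip_force" is the grip in N (left out, the last holds). Time passes only in rows, so rows that do not move let the fingers close. It gives the time, the measured TCP pose, the force, the opening and the grip force at its end, in the units of the state.
- env.get_state(): the state, without advancing time (a new reading comes with each control period).
- env.read_camera(name): name is "side" or "top"; returns the picture (420x560x3 uint8, red, green, blue); there is no depth.
- env.get_calibration(name): a dict with "vertical_fov" (degrees; the focal length in pixels is half the picture's height over the tangent of half this angle, whatever the lens; pixels are square), "cx", "cy" (the principal point, pixels), "rvec" (rotation vector, rad) and "tvec" (3), from world to camera coordinates, as OpenCV has them. Camera axes: x right, y down, z forward; pixel columns grow to the right and rows downward; lengths in m; the calibration is good to about 2 mm. A picture is of the moment at which its call begins. get_calibration takes no time and is no camera call.
- env.hand_in(): hands the job in; it is judged then, once.
The state is a dict: "clock": time; "joint_pos": joint angles; "qvel": joint speeds; "tau": joint torques, N m; "tcp_pos": TCP position; "orientation": TCP orientation; "wrist_force": force on the tool from outside, world axes, zero at the start; "ft_torque": the same for the moment, N m; "finger_gap": finger opening in m; "grip_force": force on a finger pad.
Only numpy, scipy, OpenCV 4.12 (cv2) and the standard library are available. Lean on these libraries where they do the work, as an engineer would, in place of code of your own. Each camera call takes 0.05 s, during which the arm holds its last target. There are 200 camera calls.

TASK

Get the freshly pressed U-bracket ready for marking out: lift it out of the forming die and stand it, open side up, in the middle of the pale granite marking-out plate, and let go of it. Then open the dye bottle: push the red safety cap down against its spring and, keeping it pushed down, twist it about 75 degrees anticlockwise (seen from above), then lift it off. Finish while still holding the cap right way up and level, straight above the bottle with at least 5 cm of air between its lower edge and the bottle's mouth; do not put it down or let go, and leave the other things on the bench alone.

Things in the scene. Friction and masses are not known exactly. Their poses are not given: they have to be found in the camera images.
- bracket_centre (a point): Centre (27 mm above the underside) of the loose copper U-bracket, 150 g: 50 mm long (x), 44 mm wide over its two upright walls (y), 54 mm tall (z up), sheet 3 mm, base below, open above. It sits in the die's cavity (x along the die's x, either gap 2.5 mm) and stands 34 mm proud of the die. Grip it near the top across the outer wall faces (along y) and lift straight up.
- die: Fixed dark steel forming die, block 110 (x) x 100 (y) x 40 mm high with a rectangular cavity 55 x 49 mm, 20 mm deep, in the middle of its top. Origin at the centre of its underside, on the bench; z up.
- plate: Fixed pale veined granite marking-out plate 150 (x) x 130 (y) x 20 mm thick. Origin at the centre of its underside, on the bench; its top is 20 mm above. z up.
- cap_centre (a point): Centre of the loose red push-and-turn cap, 60 g: round, 54 mm diameter, 36 mm tall, ribbed side, white bar on top along its x; z up. The point is half-way up. It starts locked on the bottle, this point 135 mm and the cap's lower edge 117 mm above the bench (22 mm of bare neck below it). Any grip yaw across the diameter will do.
- bottle_mouth (a point): Top of the spring plunger in the bottle's mouth, 147 mm up on the bottle's axis, hidden in the cap at first. It pushes the cap up: 8 N to start, 14 N at the end of 10 mm travel. Two lugs lock the cap until it is 7 mm down: press 8 to 9 mm, keep it down and turn anticlockwise from above; from 50 to 135 degrees (aim for 75) it lifts straight off. Turning unpressed or clockwise is blocked.
- bottle: Blue dye bottle fixed to the bench in a grey clamp (96 mm diameter, 36 mm high, foot 110 x 110 x 6 mm). Bottle diameter 90 mm, shoulder sloping in from 85 to 95 mm up, white neck 33 mm diameter with lugs to 46 mm, neck top 137 mm up. Origin at the centre of the foot's underside, on the bench; z up along the bottle's axis.

How it is judged:
By the outcome, as a careful person would: the job done as asked, in the order asked, and still so for the second after the job is handed in, while the arm keeps its last pose, push and grip.
It also fails if it takes over 58 s, if anything falls off the work surface, if the arm or the gripper's body presses on something with over 40 N, if the wrist force passes 120 N, or if a joint passes its speed limit or range.

## Working session

There is one attempt and no reset: what is moved stays moved. The work goes in short steps, Python scripts to look and compute and a tool call to move; the robot and the scene stay as the last step left them, time stands still between calls to the robot, and variables do not carry over. Pictures are saved under pics/ and viewed, at most 10 in all, crops included, and the job is handed in when it is done.

Besides the shell and the picture viewer there is one more tool, called by a JSON object that holds its "fn" and its "kwargs", one argument or row to a line. servo_tool: Moves the arm, as the interface text tells. Its arguments: {"type":"object","properties":{"increments":{"type":"array"},"grip_force":{"type":"number"}},"required":["increments"]}

```bash
mkdir -p pics; cat > h.py <<'E'
import numpy as np,cv2
from workcell import env
def cal(n):
    c=env.get_calibration(n);f=210/np.tan(np.radians(c["vertical_fov"])/2)
    K=np.array([[f,0,c["cx"]],[0,f,c["cy"]],[0,0,1]]);R=cv2.Rodrigues(np.array(c["rvec"],float))[0]
    return K,R,np.array(c["tvec"],float).ravel(),c
def ray(n,u,v,z):
    K,R,t,_=cal(n);o=-R.T@t;d=R.T@np.linalg.solve(K,[u,v,1]);return o+d*(z-o[2])/d[2]
def proj(n,p):
    K,R,t,_=cal(n);q=K@(R@np.array(p)+t);return q[:2]/q[2]
E
python3 - <<'E'
from h import *
for n in("side","top"):
    im=env.read_camera(n);cv2.imwrite(f"pics/{n}0.png",im[:,:,::-1]);K,R,t,c=cal(n);print(c,-R.T@t)
print(env.get_state())
E
```

```text
{'vertical_fov': 53.57232482812218, 'cx': 275.383643435057, 'cy': 209.48517601490298, 'rvec': array([ 0.50012713, -2.80138413,  1.01003141]), 'tvec': array([0.51315802, 0.21365133, 0.85843642])} [0.34634534 0.53715335 0.7983748 ]
{'vertical_fov': 49.53327252469117, 'cx': 276.61174628162684, 'cy': 215.34879818550945, 'rvec': array([ 2.09678213, -2.13622988,  0.21858911]), 'tvec': array([0.02480291, 0.55505573, 0.99477386])} [0.34436769 0.02020684 1.08594644]
{'clock': 0.1, 'joint_pos': array([-1.46660036e+00,  3.13954164e-01,  4.51162973e-02,  1.30361620e+00,
        1.82929289e-05,  1.43119704e+00]), 'qvel': array([ 0.00242655, -0.00138367,  0.00334567, -0.00062605,  0.00098718,
       -0.00019766]), 'tau': array([ 2.44106275e-03, -4.81725061e+01,  2.99244422e+01,  1.27284622e-02,
       -1.70525509e-04, -1.40955314e-05]), 'tcp_pos': array([ 0.13874694, -0.55754572,  0.23049132]), 'orientation': array([-8.28579788e-04,  9.92579339e-01,  1.21595923e-01,  2.38166654e-05]), 'wrist_force': array([ 0.0615985 , -0.25161527, -1.08648277]), 'ft_torque': array([-0.02443454,  0.04201899, -0.00751758]), 'grip_force': 0.0, 'finger_gap': 0.08539930609014673}
```

View pics/side0.png

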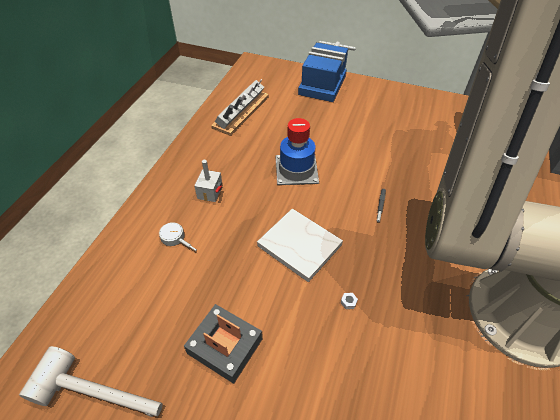

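View pics/top0.png

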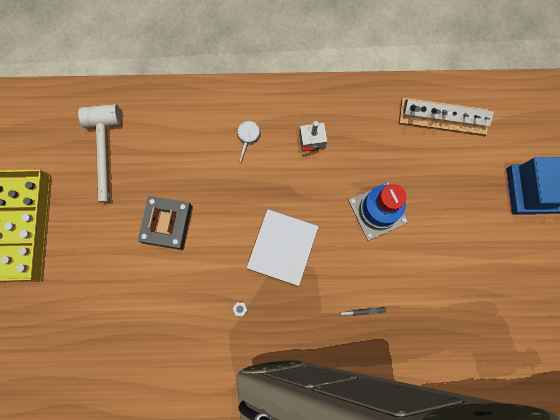

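Top view: die about (165,222), plate (283,248), red cap (393,196). Side view: die (224,343), plate (300,243), cap (298,130). The bracket's copper walls are left and right in the top view, so they face roughly along world y.

```bash
cat > m.py <<'E'
from h import *
def biggest(mask,roi):
    m=np.zeros(mask.shape,np.uint8);x0,x1,y0,y1=roi;m[y0:y1,x0:x1]=mask[y0:y1,x0:x1]
    c,_=cv2.findContours(m,cv2.RETR_EXTERNAL,cv2.CHAIN_APPROX_NONE);return max(c,key=cv2.contourArea)
E
python3 - <<'E'
from m import *
R={}
for n,rp,rd,rc in(("top",(235,330,200,295),(130,200,190,258),(370,415,175,215)),("side",(250,350,200,285),(178,270,300,388),(280,318,112,150))):
    im=cv2.imread(f"pics/{n}0.png");b,g,r=[x.astype(int) for x in cv2.split(im)]
    hsv=cv2.cvtColor(im,cv2.COLOR_BGR2HSV)
    def rect(ct,z,name):
        P=np.array([ray(n,u,v,z)[:2] for u,v in ct[:,0]],np.float32)
        q=cv2.minAreaRect(P*1000);print(n,name,np.round(q[0],1),np.round(q[1],1),round(q[2],1))
    rect(biggest((hsv[:,:,1]<60)&(hsv[:,:,2]>140),rp),.02,"plate")
    rect(biggest((hsv[:,:,1]<90)&(hsv[:,:,2]<110),rd),.04,"die")
    ct=biggest((r>120)&(g<60)&(b<70),rc);(u,v),a=cv2.minEnclosingCircle(ct);print("cap px",u,v,a)
    rect(ct,.153,"cap")
    x0,x1,y0,y1=rd;cu=(hsv[:,:,1]>110)
    x=20;ct=biggest(cu,(x0+x,x1-x,y0+13,y1-17));print("cu",cv2.boundingRect(ct))
    crop=im[rd[2]:rd[3],rd[0]:rd[1]];cv2.imwrite(f"pics/{n}die.png",cv2.resize(crop,None,fx=6,fy=6,interpolation=cv2.INTER_NEAREST))
a=cv2.imread("pics/topdie.png");b=cv2.imread("pics/sidedie.png");
h=max(a.shape[0],b.shape[0]);a=cv2.copyMakeBorder(a,0,h-a.shape[0],0,0,0);b=cv2.copyMakeBorder(b,0,h-b.shape[0],0,0,0)
c=cv2.hconcat([a,b]);c=c[:, :];cv2.imwrite("pics/dies.png",cv2.resize(c,None,fx=.8,fy=.8));print(c.shape)
E
```

```text
top plate [488.    1.8] [129.3 149.9] 70.1
top die [547.6 275.2] [106.3 110.6] 79.6
cap px 392.8500061035156 196.44166564941406 12.655169486999512
top cap [ 571.8 -231.6] [51.3 50. ] 88.9
cu (150, 207, 26, 28)
side plate [488.   0.] [129.4 149. ] 70.1
side die [546.4 282.4] [107.3 118.1] 79.4
cap px 298.5 126.5 10.79361629486084
side cap [ 572.3 -230.1] [50.8 52.8] 20.1
cu (203, 315, 38, 42)
(528, 972, 3)
```

View pics/dies.png

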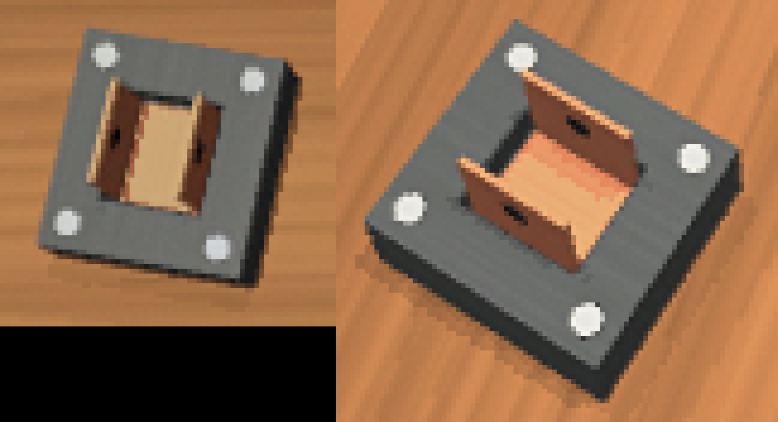

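Die crop (4.8x): top bolts at (105,55), (252,80), (217,247), (67,222); side bolts at (521,57), (693,157), (587,320), (409,208). The bracket's wall-top edges are visible in both views.

```bash
python3 - <<'E'
from h import *
T=lambda p:np.array(p)/4.8+[130,190]-.4
S=lambda p:(np.array(p)-[336,0])/4.8+[178,300]-.4
for n,f,bl in(("top",T,[(105,55),(252,80),(217,247),(67,222)]),("side",S,[(521,57),(693,157),(587,320),(409,208)])):
    P=np.array([ray(n,*f(p),.041)[:2]*1000 for p in bl]);print(n,P.mean(0).round(1),cv2.minAreaRect(P.astype(np.float32)))
for n,f,w in(("top",T,[(112,80),(92,183),(202,95),(188,212)]),("side",S,[(525,75),(635,135),(462,158),(578,237)])):
    P=np.array([ray(n,*f(p),.074)[:2]*1000 for p in w]);print(n,P.round(1).tolist(),P.mean(0).round(1))
    for i in(0,2):
        d=P[i+1]-P[i];print(np.degrees(np.arctan2(d[1],d[0])),np.hypot(*d))
s=env.get_state();from scipy.spatial.transform import Rotation as R
q=s["orientation"];M=R.from_quat([*q[1:],q[0]]).as_matrix();print(M.round(3))
E
```

```text
top [550.2 280. ] ((550.2657470703125, 279.9505615234375), (74.05375671386719, 84.14409637451172), 79.48810577392578)
side [550.5 277.1] ((550.3312377929688, 277.10797119140625), (74.05493927001953, 84.29117584228516), 79.47174072265625)
top [[578.1, 295.8], [528.6, 303.4], [570.0, 252.9], [514.0, 257.9]] [547.7 277.5]
171.24551892428767 50.06607759867992
174.8854079976935 56.27255450198667
side [[569.9, 252.7], [519.9, 260.4], [577.7, 291.5], [523.9, 304.1]] [547.9 277.2]
171.17455385528152 50.57955823565107
166.87573473528798 55.29327279255084
[[ 0.97   0.241 -0.   ]
 [ 0.241 -0.97   0.002]
 [ 0.    -0.002 -1.   ]]
```

{"fn": "servo_tool", "kwargs": {
  "increments": [
    {"roll": -7.1,"grip": 0},
    {"roll": -7.1,"grip": 0},
    {"roll": -7.1,"grip": 0},
    {"roll": -7.1,"grip": 0},
    {"roll": -7.1,"grip": 0}
  ],
  "grip_force": 40
}}

```text
invalid input at $.increments[0]: expected keys grip, x, y, z, roll
```

{"fn": "servo_tool", "kwargs": {
  "increments": [
    {"grip": 0,"x": 0,"y": 0,"z": 0,"roll": -7.1},
    {"grip": 0,"x": 0,"y": 0,"z": 0,"roll": -7.1},
    {"grip": 0,"x": 0,"y": 0,"z": 0,"roll": -7.1},
    {"grip": 0,"x": 0,"y": 0,"z": 0,"roll": -7.1},
    {"grip": 0,"x": 0,"y": 0,"z": 0,"roll": -7.1}
  ],
  "grip_force": 40
}}

```text
clock: 0.52
tcp_pos: [0.1388, -0.5577, 0.2308]
orientation: [-0.0, 0.907, 0.421, 0.0]
wrist_force: [-0.4, -0.3, -0.0]
finger_gap: 0.0851
grip_force: 0.0
```

{"fn": "servo_tool", "kwargs": {
  "increments": [
    {"grip": 0,"x": 0,"y": 0,"z": 0,"roll": -7.1},
    {"grip": 0,"x": 0,"y": 0,"z": 0,"roll": -7.1},
    {"grip": 0,"x": 0,"y": 0,"z": 0,"roll": -7.1},
    {"grip": 0,"x": 0,"y": 0,"z": 0,"roll": -7.1},
    {"grip": 0,"x": 0,"y": 0,"z": 0,"roll": -7.1}
  ]
}}

```text
clock: 0.93
tcp_pos: [0.1387, -0.5577, 0.2308]
orientation: [-0.0, 0.735, 0.678, 0.0]
wrist_force: [1.0, -0.0, 0.8]
finger_gap: 0.0856
grip_force: 0.0
```

{"fn": "servo_tool", "kwargs": {
  "increments": [
    {"grip": 0,"x": 0,"y": 0,"z": 0,"roll": -7.1},
    {"grip": 0,"x": 0,"y": 0,"z": 0,"roll": -7.1},
    {"grip": 0,"x": 0,"y": 0,"z": 0,"roll": -7.1},
    {"grip": 0,"x": 0,"y": 0,"z": 0,"roll": -7.1},
    {"grip": 0,"x": 0,"y": 0,"z": 0,"roll": -7.1}
  ]
}}

```text
clock: 1.35
tcp_pos: [0.1388, -0.5577, 0.2308]
orientation: [-0.0, 0.494, 0.87, 0.0]
wrist_force: [1.0, -0.1, 0.1]
finger_gap: 0.0854
grip_force: 0.0
```

{"fn": "servo_tool", "kwargs": {
  "increments": [
    {"grip": 0,"x": 0,"y": 0,"z": 0,"roll": -7.1},
    {"grip": 0,"x": 0,"y": 0,"z": 0,"roll": -7.1},
    {"grip": 0,"x": 0,"y": 0,"z": 0,"roll": -7.1},
    {"grip": 0,"x": 0,"y": 0,"z": 0,"roll": -7.1},
    {"grip": 0,"x": 0,"y": 0,"z": 0,"roll": -7.1}
  ]
}}

```text
clock: 1.77
tcp_pos: [0.1387, -0.5577, 0.2308]
orientation: [-0.0, 0.205, 0.979, 0.0]
wrist_force: [0.3, -0.6, 0.2]
finger_gap: 0.0859
grip_force: 0.0
```

{"fn": "servo_tool", "kwargs": {
  "increments": [
    {"grip": 0,"x": 0,"y": 0,"z": 0,"roll": -6.8},
    {"grip": 0,"x": 0,"y": 0,"z": 0,"roll": -6.7},
    {"grip": 0,"x": 0,"y": 0,"z": 0,"roll": 0}
  ]
}}

```text
clock: 2.02
tcp_pos: [0.1388, -0.5577, 0.2308]
orientation: [-0.0, 0.09, 0.996, 0.0]
wrist_force: [-0.1, 0.4, -0.6]
finger_gap: 0.0852
grip_force: 0.0
```

{"fn": "servo_tool", "kwargs": {
  "increments": [
    {"grip": 0,"x": -15,"y": 38,"z": 0,"roll": 0},
    {"grip": 0,"x": -15,"y": 38,"z": 0,"roll": 0},
    {"grip": 0,"x": -15,"y": 38,"z": 0,"roll": 0},
    {"grip": 0,"x": -15,"y": 38,"z": 0,"roll": 0},
    {"grip": 0,"x": -15,"y": 38,"z": 0,"roll": 0}
  ]
}}

```text
clock: 2.43
tcp_pos: [0.2477, -0.3831, 0.231]
orientation: [-0.0, 0.094, 0.996, 0.0]
wrist_force: [0.1, 0.4, 0.1]
finger_gap: 0.0853
grip_force: 0.0
```

{"fn": "servo_tool", "kwargs": {
  "increments": [
    {"grip": 0,"x": -15,"y": 38,"z": 0,"roll": 0},
    {"grip": 0,"x": -15,"y": 38,"z": 0,"roll": 0},
    {"grip": 0,"x": -15,"y": 38,"z": 0,"roll": 0},
    {"grip": 0,"x": -15,"y": 38,"z": 0,"roll": 0},
    {"grip": 0,"x": -15,"y": 38,"z": 0,"roll": 0}
  ]
}}

```text
clock: 2.85
tcp_pos: [0.3562, -0.21, 0.2313]
orientation: [0.0, 0.094, 0.996, -0.0]
wrist_force: [0.8, -0.9, -1.1]
finger_gap: 0.0854
grip_force: 0.0
```

{"fn": "servo_tool", "kwargs": {
  "increments": [
    {"grip": 0,"x": -15,"y": 38,"z": 0,"roll": 0},
    {"grip": 0,"x": -15,"y": 38,"z": 0,"roll": 0},
    {"grip": 0,"x": -7,"y": 40,"z": 0,"roll": 0},
    {"grip": 0,"x": -7,"y": 40,"z": 0,"roll": 0},
    {"grip": 0,"x": -7,"y": 40,"z": 0,"roll": 0}
  ]
}}

```text
clock: 3.27
tcp_pos: [0.4419, -0.0264, 0.2312]
orientation: [0.0, 0.094, 0.996, -0.0]
wrist_force: [1.4, -0.0, 0.1]
finger_gap: 0.0856
grip_force: 0.0
```

{"fn": "servo_tool", "kwargs": {
  "increments": [
    {"grip": 0,"x": -7,"y": 40,"z": 0,"roll": 0},
    {"grip": 0,"x": -7,"y": 40,"z": 0,"roll": 0},
    {"grip": 0,"x": -7,"y": 40,"z": 0,"roll": 0},
    {"grip": 0,"x": -7,"y": 40,"z": 0,"roll": 0},
    {"grip": 0,"x": -7,"y": 40,"z": 0,"roll": 0}
  ]
}}

```text
clock: 3.68
tcp_pos: [0.5128, 0.1639, 0.2311]
orientation: [-0.0, 0.093, 0.996, -0.0]
wrist_force: [0.4, -1.1, -0.3]
finger_gap: 0.0853
grip_force: 0.0
```

{"fn": "servo_tool", "kwargs": {
  "increments": [
    {"grip": 0,"x": -7,"y": 40,"z": 0,"roll": 0},
    {"grip": 0,"x": -7,"y": 40,"z": 0,"roll": 0},
    {"grip": 0,"x": 0,"y": 20,"z": 20,"roll": 0},
    {"grip": 0,"x": 0,"y": 0,"z": 0,"roll": 0},
    {"grip": 0,"x": 0,"y": 0,"z": 0,"roll": 0}
  ]
}}

```text
clock: 4.1
tcp_pos: [0.5435, 0.2585, 0.2092]
orientation: [-0.002, 0.092, 0.996, -0.001]
wrist_force: [0.2, -0.2, 0.1]
finger_gap: 0.0855
grip_force: 0.0
```

{"fn": "servo_tool", "kwargs": {
  "increments": [
    {"grip": 0,"x": -2,"y": 20,"z": 30,"roll": 0},
    {"grip": 0,"x": 0,"y": 0,"z": 35,"roll": 0},
    {"grip": 0,"x": 0,"y": 0,"z": 30,"roll": 0},
    {"grip": 0,"x": 0,"y": 0,"z": 0,"roll": 0},
    {"grip": 0,"x": 0,"y": 0,"z": 0,"roll": 0}
  ]
}}

```text
clock: 4.52
tcp_pos: [0.549, 0.2753, 0.1156]
orientation: [-0.002, 0.093, 0.996, -0.001]
wrist_force: [0.0, 0.2, 0.2]
finger_gap: 0.0857
grip_force: 0.0
```

```bash
python3 - <<'E'
from h import *
s=env.read_camera("side")[:,:,::-1];t=env.read_camera("top")[:,:,::-1]
a=cv2.resize(s[230:400,160:290],None,fx=3,fy=3);b=cv2.resize(t[140:310,90:220],None,fx=3,fy=3)
cv2.imwrite("pics/g1.png",cv2.hconcat([a,b]));print(env.get_state()["tcp_pos"])
E
```

```text
[0.55162512 0.27638313 0.11874185]
```

View pics/g1.png

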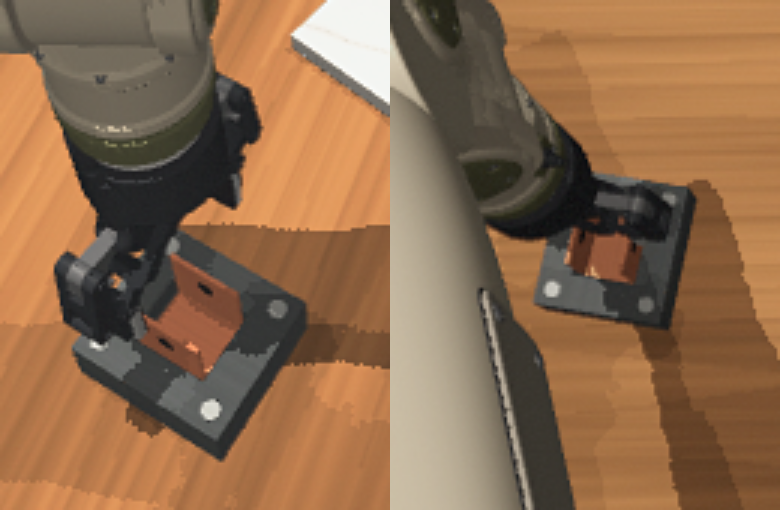

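Picture: the open fingers hover above the die, straddling the bracket across its walls (the bracket is at about (190,325) in the side crop). I'll descend in stages.

{"fn": "servo_tool", "kwargs": {
  "increments": [
    {"grip": 0,"x": 0,"y": 1,"z": 25,"roll": 0},
    {"grip": 0,"x": 0,"y": 0,"z": 25,"roll": 0},
    {"grip": 0,"x": 0,"y": 0,"z": 10,"roll": 0},
    {"grip": 0,"x": 0,"y": 0,"z": 0,"roll": 0},
    {"grip": 0,"x": 0,"y": 0,"z": 0,"roll": 0}
  ]
}}

```text
clock: 5.03
tcp_pos: [0.5512, 0.2778, 0.0577]
orientation: [0.001, 0.092, 0.996, 0.0]
wrist_force: [0.9, 1.2, 0.1]
finger_gap: 0.0853
grip_force: 0.0
```

```bash
python3 - <<'E'
from h import *
for i in range(3):
  env.read_camera("top");s=env.get_state();print(s["tcp_pos"],s["wrist_force"],s["orientation"])
E
```

```text
[0.55177699 0.2780329  0.05832095] [ 0.89583812 -0.44708676 -0.03791562] [1.22553790e-03 9.19629929e-02 9.95761549e-01 4.93684868e-04]
[0.55198922 0.27815902 0.05849128] [ 0.3502216  -0.07938854  0.68728996] [1.52060521e-03 9.19209049e-02 9.95764947e-01 6.37091927e-04]
[0.55196943 0.27819365 0.05841868] [-0.24801755  0.70667508 -0.3923351 ] [1.54987479e-03 9.18803656e-02 9.95768628e-01 6.59778753e-04]
```

{"fn": "servo_tool", "kwargs": {
  "increments": [
    {"grip": 0,"x": 2,"y": 0,"z": 12,"roll": 0},
    {"grip": 0,"x": 0,"y": 0,"z": 0,"roll": 0},
    {"grip": 0,"x": 0,"y": 0,"z": 0,"roll": 0},
    {"grip": 0.3,"x": 0,"y": 0,"z": 0,"roll": 0},
    {"grip": 0.4,"x": 0,"y": 0,"z": 0,"roll": 0}
  ]
}}

```text
clock: 5.6
tcp_pos: [0.5491, 0.2783, 0.0451]
orientation: [0.001, 0.092, 0.996, 0.0]
wrist_force: [0.1, 0.1, -0.1]
finger_gap: 0.0641
grip_force: 0.0
```

{"fn": "servo_tool", "kwargs": {
  "increments": [
    {"grip": 0.7,"x": 0,"y": 0,"z": 0,"roll": 0},
    {"grip": 0.7,"x": 0,"y": 0,"z": 0,"roll": 0},
    {"grip": 0.7,"x": 0,"y": 0,"z": 0,"roll": 0},
    {"grip": 0.7,"x": 0,"y": 0,"z": 0,"roll": 0},
    {"grip": 0.7,"x": 0,"y": 0,"z": 0,"roll": 0}
  ],
  "grip_force": 40
}}

```text
clock: 6.02
tcp_pos: [0.5491, 0.2783, 0.0449]
orientation: [0.001, 0.092, 0.996, 0.0]
wrist_force: [-0.2, 0.5, 4.2]
finger_gap: 0.0437
grip_force: 42.4
```

{"fn": "servo_tool", "kwargs": {
  "increments": [
    {"grip": 0.7,"x": 0,"y": 0,"z": -5,"roll": 0},
    {"grip": 0.7,"x": 0,"y": 0,"z": -10,"roll": 0},
    {"grip": 0.7,"x": 0,"y": 0,"z": -10,"roll": 0},
    {"grip": 0.7,"x": 0,"y": 0,"z": -15,"roll": 0},
    {"grip": 0.7,"x": 0,"y": 0,"z": -15,"roll": 0}
  ]
}}

```text
clock: 6.43
tcp_pos: [0.5481, 0.278, 0.1]
orientation: [-0.0, 0.092, 0.996, -0.0]
wrist_force: [0.1, -0.9, -2.1]
finger_gap: 0.0435
grip_force: 41.7
```

{"fn": "servo_tool", "kwargs": {
  "increments": [
    {"grip": 0.7,"x": 0,"y": 0,"z": -15,"roll": 0},
    {"grip": 0.7,"x": 0,"y": 0,"z": 0,"roll": 0},
    {"grip": 0.7,"x": 0,"y": 0,"z": 0,"roll": 0},
    {"grip": 0.7,"x": 0,"y": 0,"z": 0,"roll": 0},
    {"grip": 0.7,"x": 0,"y": 0,"z": 0,"roll": 0}
  ]
}}

```text
clock: 6.85
tcp_pos: [0.5477, 0.2779, 0.1131]
orientation: [-0.001, 0.092, 0.996, -0.0]
wrist_force: [0.2, 0.0, -2.4]
finger_gap: 0.0434
grip_force: 41.8
```

```bash
python3 - <<'E'
from h import *
s=env.read_camera("side")[:,:,::-1];t=env.read_camera("top")[:,:,::-1]
a=cv2.resize(s[230:400,160:290],None,fx=3,fy=3);b=cv2.resize(t[140:310,90:220],None,fx=3,fy=3)
cv2.imwrite("pics/g2.png",cv2.hconcat([a,b]));print(env.get_state())
E
```

```text
{'clock': 6.95, 'joint_pos': array([ 3.38870826e-01,  4.46247806e-01, -5.27953943e-02,  1.07392506e+00,
       -1.02470700e-04,  5.22679986e-01]), 'qvel': array([-0.00010161, -0.00070184,  0.00412277,  0.00216101,  0.00047296,
        0.00024862]), 'tau': array([ 8.08097888e-03, -5.50806284e+01,  2.90480894e+01,  8.95884441e-03,
       -2.84432375e-03, -8.04391561e-06]), 'tcp_pos': array([0.54777013, 0.27786211, 0.11306406]), 'orientation': array([-9.65361455e-04,  9.17751473e-02,  9.95779162e-01, -5.00028053e-04]), 'wrist_force': array([ 0.28909387,  0.59388993, -2.31912941]), 'ft_torque': array([0.01832819, 0.02137276, 0.02301312]), 'grip_force': 41.82911038398743, 'finger_gap': 0.04310233222963071}
```

View pics/g2.png

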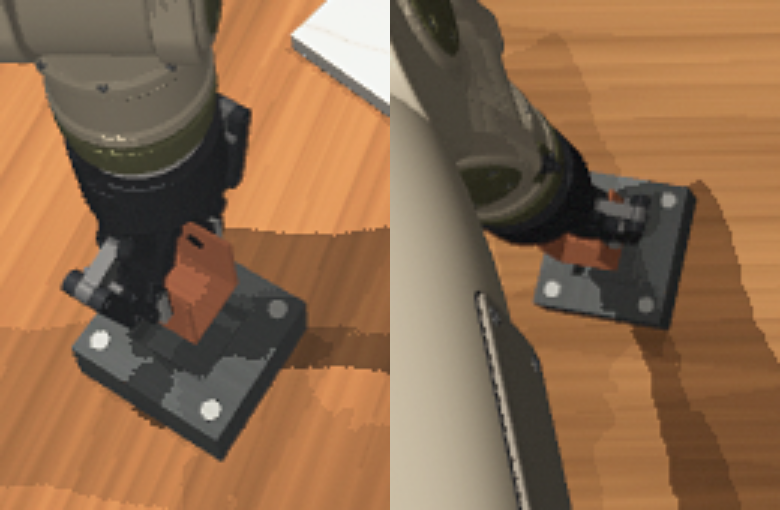

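The bracket is out of the die and held (side crop around (200,285)), but it may be pitched about the pad axis. I'll compare it with where a level bracket's corners should project.

```bash
python3 - <<'E'
from h import *
s=env.read_camera("side")[:,:,::-1];c=cv2.resize(s[285:365,195:265],None,fx=7,fy=7,interpolation=cv2.INTER_CUBIC)
a=np.radians(-10.5);X=np.array([np.cos(a),np.sin(a),0]);Y=np.array([-X[1],X[0],0]);C=np.array([.548,.278,.115])
P={}
for i in(-1,1):
  for j in(-1,1):
    for k in(-1,1):
      P[i,j,k]=(proj("side",C+X*.025*i+Y*.022*j+[0,0,.027*k])-[195,285])*7+3.5
for p in P:
  for q in P:
    if p<q and sum(abs(np.array(p)-q))==2: cv2.line(c,tuple(map(int,P[p])),tuple(map(int,P[q])),(0,255,0) if p[2]+q[2]==2 else (255,255,0),1)
cv2.imwrite("pics/g3.png",c)
E
```

```text
(no output)
```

View pics/g3.png

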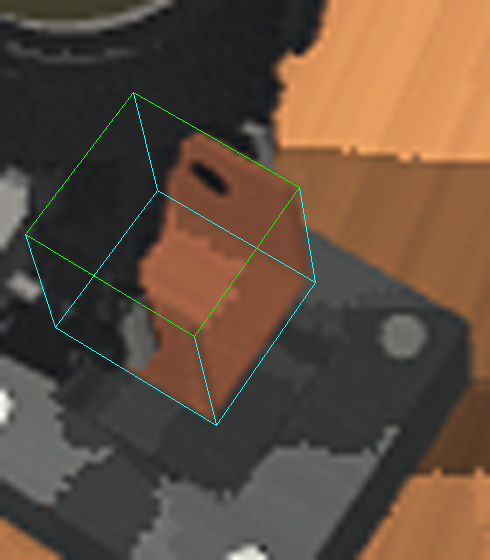

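The green level-box prediction lands on the bracket's base corner and top edge within a few mm, so it hangs level. Carrying it to the plate.

{"fn": "servo_tool", "kwargs": {
  "increments": [
    {"grip": 0.7,"x": 0,"y": -15,"z": 0,"roll": 0},
    {"grip": 0.7,"x": 1,"y": -28,"z": 0,"roll": 0},
    {"grip": 0.7,"x": 1,"y": -35,"z": 0,"roll": 0},
    {"grip": 0.7,"x": 1,"y": -38,"z": 0,"roll": 0},
    {"grip": 0.7,"x": 1,"y": -38,"z": 0,"roll": 0}
  ]
}}

```text
clock: 7.42
tcp_pos: [0.5156, 0.1264, 0.1137]
orientation: [-0.0, 0.091, 0.996, -0.0]
wrist_force: [0.2, -0.9, -1.6]
finger_gap: 0.0432
grip_force: 41.8
```

{"fn": "servo_tool", "kwargs": {
  "increments": [
    {"grip": 0.7,"x": 1,"y": -38,"z": 0,"roll": 0},
    {"grip": 0.7,"x": 1,"y": -38,"z": 0,"roll": 0},
    {"grip": 0.7,"x": 1,"y": -28,"z": 0,"roll": 0},
    {"grip": 0.7,"x": 1,"y": -15,"z": 0,"roll": 0},
    {"grip": 0.7,"x": 1,"y": -10,"z": 0,"roll": 0}
  ]
}}

```text
clock: 7.83
tcp_pos: [0.4872, -0.0004, 0.114]
orientation: [-0.0, 0.093, 0.996, -0.0]
wrist_force: [-0.3, -0.5, -2.7]
finger_gap: 0.0433
grip_force: 41.8
```

{"fn": "servo_tool", "kwargs": {
  "increments": [
    {"grip": 0.7,"x": 0,"y": 0,"z": 0,"roll": 4.7},
    {"grip": 0.7,"x": 0,"y": 0,"z": 0,"roll": 4.7},
    {"grip": 0.7,"x": 0,"y": 0,"z": 0,"roll": 0},
    {"grip": 0.7,"x": 0,"y": 0,"z": 0,"roll": 0},
    {"grip": 0.7,"x": 0,"y": 0,"z": 0,"roll": 0}
  ]
}}

```text
clock: 8.25
tcp_pos: [0.488, 0.002, 0.1141]
orientation: [-0.0, 0.172, 0.985, 0.0]
wrist_force: [0.1, -0.2, -2.4]
finger_gap: 0.0436
grip_force: 41.8
```

{"fn": "servo_tool", "kwargs": {
  "increments": [
    {"grip": 0.7,"x": 0,"y": 0,"z": 25,"roll": 0},
    {"grip": 0.7,"x": 0,"y": 0,"z": 25,"roll": 0},
    {"grip": 0.7,"x": 0,"y": 0,"z": 12,"roll": 0},
    {"grip": 0.7,"x": 0,"y": 0,"z": 0,"roll": 0},
    {"grip": 0.7,"x": 0,"y": 0,"z": 0,"roll": 0}
  ]
}}

```text
clock: 8.67
tcp_pos: [0.4874, 0.002, 0.0518]
orientation: [-0.001, 0.172, 0.985, -0.0]
wrist_force: [0.8, -0.3, -2.3]
finger_gap: 0.0437
grip_force: 41.7
```

{"fn": "servo_tool", "kwargs": {
  "increments": [
    {"grip": 0.7,"x": 0,"y": 0,"z": 2,"roll": 0},
    {"grip": 0.7,"x": 0,"y": 0,"z": 2,"roll": 0},
    {"grip": 0.7,"x": 0,"y": 0,"z": 1,"roll": 0},
    {"grip": 0.7,"x": 0,"y": 0,"z": 0,"roll": 0},
    {"grip": 0.7,"x": 0,"y": 0,"z": 0,"roll": 0}
  ]
}}

```text
clock: 9.08
tcp_pos: [0.4883, 0.0015, 0.0477]
orientation: [0.0, 0.173, 0.985, -0.0]
wrist_force: [0.5, 0.1, -2.3]
finger_gap: 0.0438
grip_force: 41.7
```

{"fn": "servo_tool", "kwargs": {
  "increments": [
    {"grip": 0.7,"x": 0,"y": 0,"z": 1,"roll": 0},
    {"grip": 0.7,"x": 0,"y": 0,"z": 1,"roll": 0},
    {"grip": 0.7,"x": 0,"y": 0,"z": 0.5,"roll": 0},
    {"grip": 0.7,"x": 0,"y": 0,"z": 0,"roll": 0},
    {"grip": 0.7,"x": 0,"y": 0,"z": 0,"roll": 0}
  ]
}}

```text
clock: 9.5
tcp_pos: [0.488, 0.0015, 0.0449]
orientation: [0.0, 0.173, 0.985, -0.0]
wrist_force: [-1.5, 1.1, 1.0]
finger_gap: 0.0433
grip_force: 41.9
```

Contact (force changed from −2.3 to +1 N at the expected height). Releasing gently.

{"fn": "servo_tool", "kwargs": {
  "increments": [
    {"grip": 0.7,"x": 0,"y": 0,"z": 0.5,"roll": 0},
    {"grip": 0.7,"x": 0,"y": 0,"z": 0,"roll": 0},
    {"grip": 0.44,"x": 0,"y": 0,"z": 0,"roll": 0},
    {"grip": 0.38,"x": 0,"y": 0,"z": 0,"roll": 0},
    {"grip": 0.3,"x": 0,"y": 0,"z": 0,"roll": 0}
  ]
}}

```text
clock: 9.92
tcp_pos: [0.4882, 0.0015, 0.0443]
orientation: [0.0, 0.173, 0.985, -0.0]
wrist_force: [-0.2, 0.2, -1.4]
finger_gap: 0.06
grip_force: 0.0
```

{"fn": "servo_tool", "kwargs": {
  "increments": [
    {"grip": 0.2,"x": 0,"y": 0,"z": 0,"roll": 0},
    {"grip": 0.1,"x": 0,"y": 0,"z": 0,"roll": 0},
    {"grip": 0,"x": 0,"y": 0,"z": 0,"roll": 0},
    {"grip": 0,"x": 0,"y": 0,"z": 0,"roll": 0},
    {"grip": 0,"x": 0,"y": 0,"z": -5,"roll": 0}
  ]
}}

```text
clock: 10.33
tcp_pos: [0.4872, 0.0017, 0.0486]
orientation: [-0.001, 0.173, 0.985, -0.0]
wrist_force: [-0.2, -0.6, 0.0]
finger_gap: 0.0856
grip_force: 0.0
```

{"fn": "servo_tool", "kwargs": {
  "increments": [
    {"grip": 0,"x": 0,"y": 0,"z": -20,"roll": 0},
    {"grip": 0,"x": 0,"y": 0,"z": -30,"roll": 0},
    {"grip": 0,"x": 0,"y": 0,"z": -40,"roll": 0},
    {"grip": 0,"x": 0,"y": 0,"z": -40,"roll": 0},
    {"grip": 0,"x": 0,"y": 0,"z": -40,"roll": 0}
  ]
}}

```text
clock: 10.75
tcp_pos: [0.4873, 0.0017, 0.2214]
orientation: [-0.0, 0.173, 0.985, -0.0]
wrist_force: [1.5, -0.1, -0.0]
finger_gap: 0.0855
grip_force: 0.0
```

{"fn": "servo_tool", "kwargs": {
  "increments": [
    {"grip": 0,"x": 0,"y": 0,"z": -10,"roll": 0},
    {"grip": 0,"x": 0,"y": 0,"z": 0,"roll": 0}
  ]
}}

```text
clock: 10.92
tcp_pos: [0.4904, 0.0012, 0.2337]
orientation: [0.004, 0.173, 0.985, 0.0]
wrist_force: [-0.5, -0.4, -0.6]
finger_gap: 0.0855
grip_force: 0.0
```

```bash
python3 - <<'E'
from h import *
s=env.read_camera("side")[:,:,::-1];t=env.read_camera("top")[:,:,::-1]
c=s[60:290,220:360]
cv2.imwrite("pics/p1.png",cv2.hconcat([cv2.resize(c,None,fx=2.5,fy=2.5),cv2.resize(t[120:350,240:410],None,fx=2.5,fy=2.5)]))
st=env.get_state();print(st["tcp_pos"],st["joint_pos"])
E
```

```text
[0.4879788  0.00156375 0.22926767] [-1.61429631e-01  1.44978686e-01 -1.75649959e-01  1.24943983e+00
 -8.00761166e-05  1.86450125e-01]
```

View pics/p1.png

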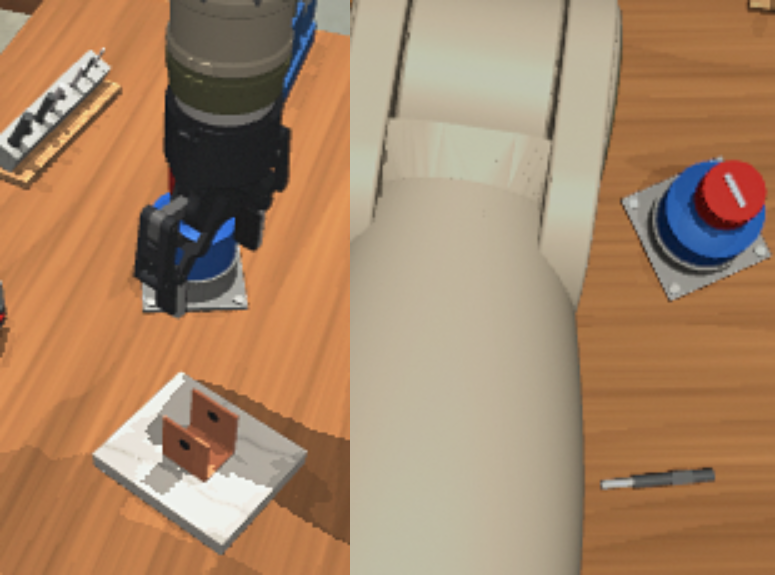

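The bracket stands open side up in the middle of the plate (side crop (200,435)), released. Now I'll fix the cap position from its white bar and red outline.

```bash
python3 - <<'E'
from m import *
for n,rc in(("top",(370,415,175,215)),("side",(280,318,112,150))):
    im=cv2.imread(f"pics/{n}0.png");b,g,r=[x.astype(int) for x in cv2.split(im)]
    m=((r>150)&(g>120)&(b>120)).astype(np.uint8)
    k=np.zeros_like(m);
    if n=="top": k[184:208,382:404]=1
    else: k[119:131,289:309]=1
    M=cv2.moments(m*k,True);u,v=M["m10"]/M["m00"],M["m01"]/M["m00"]
    print(n,M["m00"],u,v,ray(n,u,v,.154)*1000)
    ct=biggest((r>100)&(r>2*g)&(r>2*b),rc)
    P=np.array([ray(n,u,v,.153)[:2]*1000 for u,v in ct[:,0]]);print(P.min(0),P.max(0))
    # foot corners
    hs=cv2.cvtColor(im,cv2.COLOR_BGR2HSV);roi=(340,415,178,245) if n=="top" else (270,325,120,190)
    c2=biggest(((hs[:,:,1]<70)|(hs[:,:,0]>90)),roi);
    Q=np.array([ray(n,u,v,.006)[:2]*1000 for u,v in c2[:,0]],np.float32);print(cv2.minAreaRect(Q))
E
```

```text
top 38.0 393.63157894736844 195.73684210526315 [ 573.06574197 -232.62141071  154.        ]
[ 544.57666414 -258.97891251] [ 599.08881929 -203.78050524]
((577.4471435546875, -238.84510803222656), (112.20362854003906, 126.09353637695312), 22.798797607421875)
side 21.0 297.42857142857144 124.38095238095238 [ 576.09536554 -233.46031198  154.        ]
[ 540.73264733 -261.05774315] [ 599.89871744 -170.13364431]
((584.8866577148438, -266.673095703125), (110.83358764648438, 186.1851348876953), 20.305484771728516)
```

{"fn": "servo_tool", "kwargs": {
  "increments": [
    {"grip": 0,"x": -18,"y": -22,"z": 0,"roll": 0},
    {"grip": 0,"x": -25,"y": -30,"z": 0,"roll": 0},
    {"grip": 0,"x": -26,"y": -31,"z": 0,"roll": 0},
    {"grip": 0,"x": -26,"y": -31,"z": 0,"roll": 0},
    {"grip": 0,"x": -26,"y": -31,"z": 0,"roll": 0}
  ]
}}

```text
clock: 11.43
tcp_pos: [0.5515, -0.1771, 0.2267]
orientation: [-0.002, 0.173, 0.985, 0.001]
wrist_force: [0.9, 0.5, -0.1]
finger_gap: 0.0852
grip_force: 0.0
```

{"fn": "servo_tool", "kwargs": {
  "increments": [
    {"grip": 0,"x": -23,"y": -28,"z": 0,"roll": 0},
    {"grip": 0,"x": -15,"y": -18,"z": 0,"roll": 0},
    {"grip": 0,"x": 0,"y": 0,"z": 25,"roll": 0},
    {"grip": 0,"x": 0,"y": 0,"z": 0,"roll": 0},
    {"grip": 0,"x": 0,"y": 0,"z": 0,"roll": 0}
  ]
}}

```text
clock: 11.85
tcp_pos: [0.57, -0.2311, 0.2006]
orientation: [-0.004, 0.173, 0.985, 0.001]
wrist_force: [-0.4, 0.1, 0.8]
finger_gap: 0.0857
grip_force: 0.0
```

```bash
python3 - <<'E'
from h import *
for i in range(3): s=env.read_camera("side")[:,:,::-1]
t=env.read_camera("top")[:,:,::-1]
cv2.imwrite("pics/c1.png",cv2.hconcat([cv2.resize(s[40:200,230:360],None,fx=3,fy=3),cv2.resize(t[130:290,330:460],None,fx=3,fy=3)]))
st=env.get_state();print(st["tcp_pos"],st["joint_pos"],st["orientation"])
E
```

```text
[ 0.57244796 -0.2313335   0.20512232] [-5.13959802e-01  4.03675474e-01  1.12736163e-01  1.27914523e+00
 -4.69133263e-05 -1.67352158e-01] [ 3.27605252e-04  1.72437614e-01  9.85020376e-01 -1.41014670e-04]
```

View pics/c1.png

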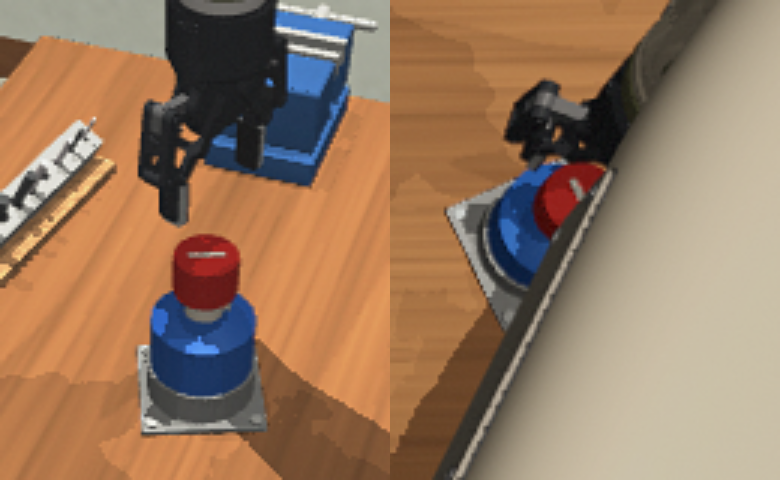

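The fingertips, at (173,220) and (250,165) in the side crop, straddle the cap axis at (207,255). Descending.

{"fn": "servo_tool", "kwargs": {
  "increments": [
    {"grip": 0,"x": 0,"y": 0,"z": 20,"roll": 0},
    {"grip": 0,"x": 0,"y": 0,"z": 20,"roll": 0},
    {"grip": 0,"x": 0,"y": 0,"z": 20,"roll": 0},
    {"grip": 0,"x": 0,"y": 0,"z": 20,"roll": 0},
    {"grip": 0,"x": 0,"y": 0,"z": 10,"roll": 0}
  ]
}}

```text
clock: 12.47
tcp_pos: [0.5717, -0.231, 0.1131]
orientation: [-0.001, 0.172, 0.985, 0.0]
wrist_force: [-1.0, 0.3, -0.2]
finger_gap: 0.0854
grip_force: 0.0
```

{"fn": "servo_tool", "kwargs": {
  "increments": [
    {"grip": 0,"x": 0,"y": 0,"z": 0,"roll": 0},
    {"grip": 0,"x": 0,"y": 0,"z": 0,"roll": 0},
    {"grip": 0,"x": 0,"y": 0,"z": 0,"roll": 0},
    {"grip": 0.2,"x": 0,"y": 0,"z": 0,"roll": 0},
    {"grip": 0.25,"x": 0,"y": 0,"z": 0,"roll": 0}
  ]
}}

```text
clock: 12.88
tcp_pos: [0.5732, -0.2326, 0.1158]
orientation: [0.001, 0.173, 0.985, -0.0]
wrist_force: [0.5, -0.2, -0.1]
finger_gap: 0.0646
grip_force: 0.0
```

{"fn": "servo_tool", "kwargs": {
  "increments": [
    {"grip": 0.6,"x": 0,"y": 0,"z": 0,"roll": 0},
    {"grip": 0.6,"x": 0,"y": 0,"z": 0,"roll": 0},
    {"grip": 0.6,"x": 0,"y": 0,"z": 0,"roll": 0},
    {"grip": 0.6,"x": 0,"y": 0,"z": 0,"roll": 0},
    {"grip": 0.6,"x": 0,"y": 0,"z": 0,"roll": 0}
  ],
  "grip_force": 80
}}

```text
clock: 13.3
tcp_pos: [0.5727, -0.2338, 0.116]
orientation: [0.001, 0.174, 0.985, -0.002]
wrist_force: [-2.5, -2.9, 4.9]
finger_gap: 0.0525
grip_force: 82.4
```

{"fn": "servo_tool", "kwargs": {
  "increments": [
    {"grip": 0.6,"x": 0,"y": -1,"z": 2,"roll": 0},
    {"grip": 0.6,"x": 0,"y": 0,"z": 2,"roll": 0},
    {"grip": 0.6,"x": 0,"y": 0,"z": 2,"roll": 0},
    {"grip": 0.6,"x": 0,"y": 0,"z": 2,"roll": 0},
    {"grip": 0.6,"x": 0,"y": 0,"z": 0,"roll": 0}
  ]
}}

```text
clock: 13.72
tcp_pos: [0.5728, -0.234, 0.1087]
orientation: [0.002, 0.173, 0.985, -0.001]
wrist_force: [-3.3, 0.5, 11.2]
finger_gap: 0.0527
grip_force: 83.0
```

{"fn": "servo_tool", "kwargs": {
  "increments": [
    {"grip": 0.6,"x": 0,"y": 0,"z": 0,"roll": 0},
    {"grip": 0.6,"x": 0,"y": 0,"z": 0,"roll": 0},
    {"grip": 0.6,"x": 0,"y": 0,"z": 0,"roll": 0}
  ]
}}

```text
clock: 13.97
tcp_pos: [0.5728, -0.234, 0.109]
orientation: [0.002, 0.173, 0.985, -0.001]
wrist_force: [-2.1, 1.3, 11.1]
finger_gap: 0.0527
grip_force: 83.0
```

{"fn": "servo_tool", "kwargs": {
  "increments": [
    {"grip": 0.6,"x": 0,"y": 0,"z": 1,"roll": 0},
    {"grip": 0.6,"x": 0,"y": 0,"z": 0.8,"roll": 0},
    {"grip": 0.6,"x": 0,"y": 0,"z": 0,"roll": 0},
    {"grip": 0.6,"x": 0,"y": 0,"z": 0,"roll": 0},
    {"grip": 0.6,"x": 0,"y": 0,"z": 0,"roll": 0}
  ]
}}

```text
clock: 14.38
tcp_pos: [0.5728, -0.234, 0.1074]
orientation: [0.002, 0.173, 0.985, -0.001]
wrist_force: [-2.7, 0.6, 11.7]
finger_gap: 0.0527
grip_force: 83.0
```

{"fn": "servo_tool", "kwargs": {
  "increments": [
    {"grip": 0.6,"x": 0,"y": 0,"z": 0.8,"roll": 0},
    {"grip": 0.6,"x": 0,"y": 0,"z": 0,"roll": 0},
    {"grip": 0.6,"x": 0,"y": 0,"z": 0,"roll": 0},
    {"grip": 0.6,"x": 0,"y": 0,"z": 0,"roll": -3},
    {"grip": 0.6,"x": 0,"y": 0,"z": 0,"roll": -3}
  ]
}}

```text
clock: 14.8
tcp_pos: [0.5731, -0.2342, 0.1069]
orientation: [0.002, 0.12, 0.993, -0.001]
wrist_force: [-3.5, -0.2, 13.0]
finger_gap: 0.0526
grip_force: 83.3
```

```bash
python3 -c "
from h import *
s=env.get_state();print(s['tcp_pos'],s['wrist_force'],s['ft_torque'],s['orientation'])"
```

```text
[ 0.57310523 -0.23423459  0.10686689] [-3.5466707  -0.19831277 13.0239325 ] [-0.11010252  0.58934008 -0.09041167] [ 0.00200807  0.12027394  0.99273787 -0.00129394]
```

Turning freely (−0.09 N m about z); continuing.

{"fn": "servo_tool", "kwargs": {
  "increments": [
    {"grip": 0.6,"x": 0,"y": 0,"z": 0,"roll": -5},
    {"grip": 0.6,"x": 0,"y": 0,"z": 0,"roll": -5},
    {"grip": 0.6,"x": 0,"y": 0,"z": 0,"roll": -5},
    {"grip": 0.6,"x": 0,"y": 0,"z": 0,"roll": 0}
  ]
}}

```text
clock: 15.13
tcp_pos: [0.5729, -0.2348, 0.1069]
orientation: [0.002, -0.011, 1.0, -0.002]
wrist_force: [-3.4, -2.0, 12.4]
finger_gap: 0.0528
grip_force: 83.1
```

```bash
python3 -c "
from h import *
s=env.get_state();print(s['tcp_pos'],s['wrist_force'],s['ft_torque'],s['orientation'])"
```

```text
[ 0.57291056 -0.23476611  0.10690646] [-3.38860169 -2.04367935 12.36992746] [-0.37966728  0.66392164  0.07602067] [ 0.00162478 -0.01083505  0.99993796 -0.00200972]
```

{"fn": "servo_tool", "kwargs": {
  "increments": [
    {"grip": 0.6,"x": 0.8,"y": -0.5,"z": 0,"roll": -5},
    {"grip": 0.6,"x": 0,"y": 0,"z": 0,"roll": -5},
    {"grip": 0.6,"x": 0,"y": 0,"z": 0,"roll": -5},
    {"grip": 0.6,"x": 0,"y": 0,"z": 0,"roll": -5},
    {"grip": 0.6,"x": 0,"y": 0,"z": 0,"roll": -5}
  ]
}}

```text
clock: 15.55
tcp_pos: [0.5731, -0.2353, 0.1072]
orientation: [0.002, -0.227, 0.974, -0.003]
wrist_force: [-2.0, -1.8, 12.8]
finger_gap: 0.053
grip_force: 83.3
```

{"fn": "servo_tool", "kwargs": {
  "increments": [
    {"grip": 0.6,"x": 0,"y": 0,"z": 0,"roll": -5},
    {"grip": 0.6,"x": 0,"y": 0,"z": 0,"roll": -5},
    {"grip": 0.6,"x": 0,"y": 0,"z": 0,"roll": -5},
    {"grip": 0.6,"x": 0,"y": 0,"z": 0,"roll": -5},
    {"grip": 0.6,"x": 0,"y": 0,"z": 0,"roll": -5}
  ]
}}

```text
clock: 15.97
tcp_pos: [0.5732, -0.2358, 0.1073]
orientation: [0.001, -0.433, 0.902, -0.003]
wrist_force: [-1.3, -2.7, 12.0]
finger_gap: 0.0525
grip_force: 83.3
```

{"fn": "servo_tool", "kwargs": {
  "increments": [
    {"grip": 0.6,"x": 0,"y": 0,"z": 0,"roll": -5},
    {"grip": 0.6,"x": 0,"y": 0,"z": 0,"roll": 0},
    {"grip": 0.6,"x": 0,"y": 0,"z": 0,"roll": 0},
    {"grip": 0.6,"x": 0,"y": 0,"z": 0,"roll": 0}
  ]
}}

```text
clock: 16.3
tcp_pos: [0.5735, -0.2358, 0.1074]
orientation: [0.002, -0.47, 0.883, -0.004]
wrist_force: [-1.6, -2.4, 12.2]
finger_gap: 0.0528
grip_force: 83.1
```

```bash
python3 -c "
from h import *
s=env.get_state();print(s['tcp_pos'],s['wrist_force'],s['ft_torque'],s['orientation'],s['joint_pos'])"
```

```text
[ 0.57347413 -0.2358494   0.10743795] [-1.64819987 -2.42009046 12.17344229] [-0.42912149  0.14124077  0.06532547] [ 0.001532   -0.46978015  0.88277473 -0.00361144] [-5.18939244e-01  4.53056640e-01 -5.66359630e-02  1.05336004e+00
 -1.26246773e-03 -1.49703576e+00]
```

Tool turned 76°. Lifting gently while watching the force.

{"fn": "servo_tool", "kwargs": {
  "increments": [
    {"grip": 0.6,"x": 0,"y": 0,"z": -3,"roll": 0},
    {"grip": 0.6,"x": 0,"y": 0,"z": -3,"roll": 0},
    {"grip": 0.6,"x": 0,"y": 0,"z": -3,"roll": 0},
    {"grip": 0.6,"x": 0,"y": 0,"z": -3,"roll": 0},
    {"grip": 0.6,"x": 0,"y": 0,"z": 0,"roll": 0}
  ]
}}

```text
clock: 16.72
tcp_pos: [0.5732, -0.2356, 0.1176]
orientation: [0.001, -0.47, 0.883, -0.003]
wrist_force: [2.6, -3.5, 4.2]
finger_gap: 0.0529
grip_force: 85.3
```

{"fn": "servo_tool", "kwargs": {
  "increments": [
    {"grip": 0.6,"x": 0,"y": 0,"z": -3,"roll": 0},
    {"grip": 0.6,"x": 0,"y": 0,"z": -3,"roll": 0},
    {"grip": 0.6,"x": 0,"y": 0,"z": 0,"roll": 0},
    {"grip": 0.6,"x": 0,"y": 0,"z": 0,"roll": 0}
  ]
}}

```text
clock: 17.05
tcp_pos: [0.5731, -0.2354, 0.1223]
orientation: [0.001, -0.47, 0.883, -0.002]
wrist_force: [4.8, -5.9, -1.6]
finger_gap: 0.0522
grip_force: 85.1
```

{"fn": "servo_tool", "kwargs": {
  "increments": [
    {"grip": 0.6,"x": 0.5,"y": -1.5,"z": 0,"roll": 0},
    {"grip": 0.6,"x": 0,"y": 0,"z": 0,"roll": 0},
    {"grip": 0.6,"x": 0,"y": 0,"z": 0,"roll": 0}
  ]
}}

```text
clock: 17.3
tcp_pos: [0.5732, -0.2356, 0.1221]
orientation: [0.001, -0.47, 0.883, -0.001]
wrist_force: [4.4, -3.2, 0.8]
finger_gap: 0.0523
grip_force: 85.4
```

{"fn": "servo_tool", "kwargs": {
  "increments": [
    {"grip": 0.6,"x": 0,"y": 0,"z": -3,"roll": 0},
    {"grip": 0.6,"x": 0,"y": 0,"z": -3,"roll": 0},
    {"grip": 0.6,"x": 0,"y": 0,"z": 0,"roll": 0},
    {"grip": 0.6,"x": 0,"y": 0,"z": 0,"roll": 0}
  ]
}}

```text
clock: 17.63
tcp_pos: [0.573, -0.2354, 0.1279]
orientation: [0.0, -0.47, 0.883, -0.001]
wrist_force: [4.2, -3.5, -0.8]
finger_gap: 0.0526
grip_force: 85.2
```

{"fn": "servo_tool", "kwargs": {
  "increments": [
    {"grip": 0.6,"x": 1,"y": -1,"z": -5,"roll": 0},
    {"grip": 0.6,"x": 0,"y": 0,"z": -5,"roll": 0},
    {"grip": 0.6,"x": 0,"y": 0,"z": -5,"roll": 0},
    {"grip": 0.6,"x": 0,"y": 0,"z": -5,"roll": 0},
    {"grip": 0.6,"x": 0,"y": 0,"z": -5,"roll": 0}
  ]
}}

```text
clock: 18.05
tcp_pos: [0.5719, -0.2358, 0.1531]
orientation: [-0.0, -0.47, 0.883, 0.0]
wrist_force: [0.2, -0.1, -0.4]
finger_gap: 0.0524
grip_force: 85.2
```

{"fn": "servo_tool", "kwargs": {
  "increments": [
    {"grip": 0.6,"x": 0,"y": 0,"z": -15,"roll": 0},
    {"grip": 0.6,"x": 0,"y": 0,"z": -20,"roll": 0},
    {"grip": 0.6,"x": 0,"y": 0,"z": -20,"roll": 0},
    {"grip": 0.6,"x": 0,"y": 0,"z": -10,"roll": 0},
    {"grip": 0.6,"x": 0,"y": 0,"z": 0,"roll": 0}
  ]
}}

```text
clock: 18.47
tcp_pos: [0.5736, -0.2369, 0.2208]
orientation: [0.001, -0.47, 0.883, -0.002]
wrist_force: [0.4, -0.0, -0.7]
finger_gap: 0.0527
grip_force: 85.2
```

{"fn": "servo_tool", "kwargs": {
  "increments": [
    {"grip": 0.6,"x": 0,"y": 0,"z": 0,"roll": 0},
    {"grip": 0.6,"x": 0,"y": 0,"z": 0,"roll": 0},
    {"grip": 0.6,"x": 0,"y": 0,"z": 0,"roll": 0}
  ]
}}

```text
clock: 18.72
tcp_pos: [0.5717, -0.2359, 0.2161]
orientation: [-0.001, -0.47, 0.883, 0.001]
wrist_force: [-0.1, -0.5, -0.5]
finger_gap: 0.0526
grip_force: 85.2
```

```bash
python3 - <<'E'
from m import *
s=env.read_camera("side")[:,:,::-1];t=env.read_camera("top")[:,:,::-1]
cv2.imwrite("pics/f1.png",cv2.hconcat([cv2.resize(s[40:290,220:350],None,fx=2.3,fy=2.3),cv2.resize(t[100:350,240:420],None,fx=2.3,fy=2.3)]))
st=env.get_state();print(st["tcp_pos"],st["wrist_force"],st["orientation"],st["finger_gap"])
p=st["tcp_pos"];print("expect cap bottom px",proj("side",[p[0],p[1],p[2]+.001]),proj("side",[p[0],p[1],p[2]+.037]))
E
```

```text
[ 0.57182887 -0.23595577  0.21637481] [ 0.11953238 -0.96955038 -1.8659361 ] [-6.40275046e-04 -4.69989738e-01  8.82671148e-01  9.38104743e-04] 0.05247286386792648
expect cap bottom px [300.57678996 102.28014704] [301.28542172  88.83768362]
```

View pics/f1.png

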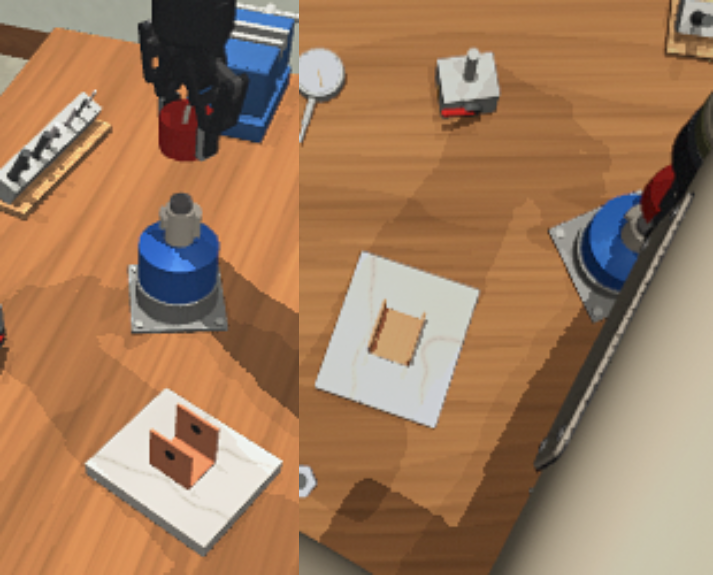

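The cap is off and held level above the open bottle: cap at (189,135), mouth at (181,200) in the side crop. Its lower edge is about 0.215 m up, against the mouth at 0.147 m. The bracket still stands centred on the plate. Handing in.

```bash
python3 -c "
from workcell import env
print(env.hand_in())"
```

```text
the job is handed in; nothing more can be done
None
```

The job is handed in: the bracket stands open side up in the middle of the plate, released, and the cap is off and held level straight above the bottle with about 7 cm of air (measured at about 19 s of the 58 s; the hand-in returned no verdict).

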